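Weigh the returns caddy on the hand scale

TASK

Take the upright spring hand scale by its grip and slide its round foot along the caddy's lid, under the slotted bracket, until it is fully home. Lift the caddy gently by the scale until it hangs still and level, between one and two centimetres clear of the counter, for a good second so that it can be read; then carry it low (never more than five centimetres up), lower it gently onto the middle of the round mat and only let go once it stands. Leave the scale upright in its bracket, touch the caddy only with the scale, never press hard on it, and leave the other things alone.

Things in the scene. Friction and masses are not known exactly. Their poses are not given: they have to be found in the camera images.
- scale_grip (a point): Centre of the scale's black grip bar: 66 mm long (its y), 22 mm wide (its x: grip across this), 30 mm high. The scale (220 g) stands upright by itself; unstretched, this point is 112 mm above its foot's underside. Under the bar: a white round housing, 32 mm diameter, 14 to 82 mm below this point, with a 41 mm dial on its -x side; then a 10-12 mm rod and the foot.
- foot_disc (a point): Centre of the underside of the scale's foot: a flat steel disc, 52 mm diameter, 5 mm thick, on the rod straight below the grip. The scale's spring holds it up at its rest; drawing it down (away from the grip) takes 1 N to start, then 100 N per metre, up to 95 mm. The foot is cushioned: pressed up, it gives from 3 N on, about 0.5 N per mm for 6 mm, then is rigid.
- scale: The whole hand scale, origin at the centre of the foot's underside while unstretched, z up along the rod; 127 mm high in all, foot and grip as described above.
- caddy: Closed grey box, loose: 180 mm long (its x), 120 wide (y), 60 high to its flat lid; origin at the centre of its underside, z up. Mass 0.3 to 0.9 kg, not known beforehand. On the lid stands an aluminium bracket (see caddy_mouth, caddy_seat): a channel along the caddy's x, entered from its -x end, which faces roughly towards the robot.
- caddy_mouth (a point): Mouth of the bracket's channel, on the lid at caddy x = -32 mm. Inside, the channel is 60 mm wide and 14 mm high; two rails 5 mm thick cover it (top 79 mm above the caddy's underside), with a 20 mm slot between for the rod. A lip at the mouth (x = -32 to -28) hangs 3 mm below the rails, leaving 11 mm. Before the mouth the lid is bare for 58 mm: room to set the foot down (it may overhang).
- caddy_seat (a point): On the lid at the middle of the bracket, 60 mm above the caddy's underside, straight above its centre. The channel's back stop has its face 27 mm beyond (+x), so a foot pushed home against it is centred 1 mm past here. When lifted, a foot that is fully home rises 9 mm, behind the lip, and then bears on the rails and cannot slip out.
- caddy_base (a point): Centre of the caddy's underside; its height is the caddy's clearance over the counter (height 0).
- mat: Round black rubber mat 250 mm in diameter and 4 mm thick, fixed on the counter; origin at the centre of its underside. The caddy is set down on its middle, any way round.
- tablet_bottle: Bystander: amber bottle 48 mm in diameter, 85 mm high, loose; origin under its centre.
- carton: Bystander: white carton 60 x 110 x 70 mm, loose; origin under its centre.
- beaker: Bystander: white cup 64 mm in diameter, 70 mm high, loose; origin under its centre.
Not all that is in view belongs to the job. There is more than one size of the caddy; the one meant has the size given above. Leave any green look-alike of the scale alone.

How it is judged:
By the outcome, as a careful person would: the job done as asked, in the order asked, and still so for the second after the job is handed in, with the robot touching nothing.
It also fails if it takes over 70 s, if anything falls off the work surface, if the arm or the gripper's body presses on something with over 40 N, if the wrist force passes 120 N, or if a joint passes its speed limit or range.

ROBOT

A 6-joint arm with a two-finger parallel gripper is mounted at the origin on the work surface. World frame = base frame: x ahead of the robot, y to its left, z up, the work surface at z = 0. Lengths are in m, angles in rad, forces in N, time in s.
With the tool pointing down it reaches from about 0.375 to 0.975 m from the base axis. Payload 3.8 kg.
Tool frame: the origin (TCP) lies at the very end of the fingers, on their centre line; the grasp point (between the pads) lies 19 mm behind it (hold_point_z is the distance from the TCP to the grasp point, in m); z points along the fingers, y is the line along which they close (so a half turn about z gives the same grasp; the last joint's range is limited). The gripper opens to 88 mm and grips with 3 to 60 N. Pads are 18 mm wide; open, the fingers measure 123 mm over their backs; the gripper's body (75 mm by 187 mm) begins 45 mm behind the grasp point.
Start: joints at [-1.311, 0.264, 1.604, -0, 1.274, -0.037], TCP at [0.197, -0.645, 0.239] pointing down, gripper open.
Joint ranges: [-2.63, 2.63], [-0.94, 2.18], [0.31, 2.57], [-1.31, 4.45], [0, 2.66], [-2.55, 2.55]. Speed limits (rad/s): [2.57, 2.57, 3.14, 3.14, 3.14, 3.14].

INTERFACE

Orientations are given as a unit quaternion [x, y, z, w].
In Python, from plant import * gives the robot as it stands.
- The arm moves only by the tool servo_tool, never from a script. Its arguments are lists of equal length, an entry for each row: "slide": the shift along the world's x, y, z in mm, a list of three; "rotation": the turn, a rotation vector about the world's x, y, z in degrees, a list of three. In form: {"slide": [[x, y, z], ...], "rotation": [[ax, ay, az], ...]}. A call has 1 to 20 rows; each row is the pose to reach, as a shift and turn from the pose commanded when the call began; what a row does not reach only later rows make up. A row lasts 1/10 s, in which the tool goes at most 50 mm and 8.59 degrees, less where a joint would pass 70% of its speed; a pose out of reach is approached as far as the arm can. A call with a gripper value outside its range is refused whole. "jaw" is the closure, from 0 (fully open) to 1 (shut), set as the call begins (left out, the last holds). The fingers move at their own pace and stop on an object; "grip_force" is the grip in N (left out, the last holds). Time passes only in rows, so rows that repeat a pose let the fingers close. It gives the time, the measured TCP pose, the force, the opening and the grip force at its end, in the units of the state.
- get_state(): the state, without advancing time (a new reading comes with each control period).
- camera(name): name is "side" or "top"; returns (picture, depth): 384x512x3 uint8, red, green, blue; 384x512 float32, m along the optical axis (not along the pixel's ray), 0 where there is no reading.
- camera_params(name): a dict with "mtx" (3x3 intrinsics, pixels), "pose" (4x4, takes a point from camera to world coordinates). Camera axes: x right, y up, looking along -z (the intrinsics and any distortion apply to the point x, -y, -z); pixel columns grow to the right and rows downward; lengths in m; the calibration is good to about 2 mm. A picture is of the moment at which its call begins. camera_params takes no time and is no camera call.
- sign_off(): hands the job in; it is judged then, once.
The state is a dict: "clock": time; "joint_positions": joint angles; "joint_velocities": joint speeds; "joint_torque": joint torques, N m; "position": TCP position; "tool_rot": TCP orientation; "contact_force": force on the tool from outside, world axes, zero at the start; "wrist_torque": the same for the moment, N m; "width": finger opening in m; "finger_force": force on a finger pad.
Only numpy, scipy, OpenCV 4.12 (cv2) and the standard library are available. Lean on these libraries where they do the work, as an engineer would, in place of code of your own. Each camera call takes 0.05 s, during which the arm holds its last target. There are 200 camera calls.

## Working session

There is one attempt and no reset: what is moved stays moved. The work goes in short steps, Python scripts to look and compute and a tool call to move; the robot and the scene stay as the last step left them, time stands still between calls to the robot, and variables do not carry over. Pictures are saved under pics/ and viewed, at most 10 in all, crops included, and the job is handed in when it is done.

Besides the shell and the picture viewer there is one more tool, called after "Request:" as name(argument=value, ...) on one line, values as JSON. servo_tool: Moves the arm, as the interface text tells. Its arguments: {"type":"object","properties":{"slide":{"type":"array"},"rotation":{"type":"array"},"jaw":{"type":"number"},"grip_force":{"type":"number"}},"required":["slide","rotation"]}

```bash
mkdir -p pics; cat > h.py <<'E'
from plant import *
import numpy as np, cv2
def snap(n,f):
    p,d=camera(n); cv2.imwrite('pics/'+f,p[:,:,::-1]); np.savez('pics/'+f+'.npz',p=p,d=d); return p,d
def cloud(n,d):
    c=camera_params(n); K=c['mtx']; T=np.array(c['pose']); v,u=np.mgrid[:384,:512]
    x=(u-K[0][2])/K[0][0]*d; y=(v-K[1][2])/K[1][1]*d
    return np.stack([x,-y,-d],-1)@T[:3,:3].T+T[:3,3]
E
python3 - <<'E'
from h import *
a,_=snap('top','t0.png'); b,_=snap('side','s0.png')
for n in('top','side'):
    c=camera_params(n);print({k:np.round(c[k],3).tolist() if k in('mtx','pose') else c[k] for k in c})
print(get_state())
E
```

```text
{'mtx': [[443.429, 0.0, 252.474], [0.0, 443.429, 190.338], [0.0, 0.0, 1.0]], 'pose': [[0.005, 0.987, -0.159, 0.331], [-1.0, 0.004, -0.011, 0.126], [-0.01, 0.159, 0.987, 1.479], [0.0, 0.0, 0.0, 1.0]]}
{'mtx': [[435.499, 0.0, 257.714], [0.0, 435.499, 188.419], [0.0, 0.0, 1.0]], 'pose': [[-0.895, 0.305, -0.325, 0.185], [-0.445, -0.593, 0.671, 0.913], [0.012, 0.745, 0.667, 0.866], [0.0, 0.0, 0.0, 1.0]]}
{'clock': 0.1, 'joint_positions': array([-1.31094083e+00,  2.64631242e-01,  1.60521849e+00, -3.36430051e-05,
        1.27373398e+00, -3.68627181e-02]), 'joint_velocities': array([ 1.44963981e-03, -1.48280269e-03, -4.97040035e-03, -4.86614292e-04,
       -5.36891679e-05, -3.54111418e-05]), 'joint_torque': array([-3.77812307e-05, -5.03622365e+01, -3.58072150e+01,  7.31276907e-02,
        2.33419955e-02, -5.43512465e-05]), 'position': array([ 0.19720465, -0.6448754 ,  0.23755415]), 'tool_rot': array([ 9.89013738e-01,  1.47820277e-01, -1.26748334e-04, -9.87561061e-04]), 'contact_force': array([-0.19925215,  0.28760538, -0.82723533]), 'wrist_torque': array([ 0.08772576,  0.01056426, -0.07023556]), 'finger_force': 0.0, 'width': 0.08838467410205525}
```

View pics/t0.png

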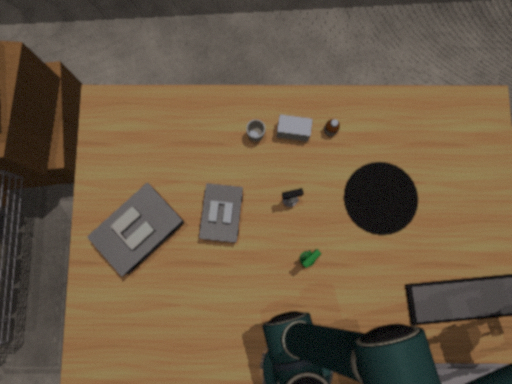

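View pics/s0.png

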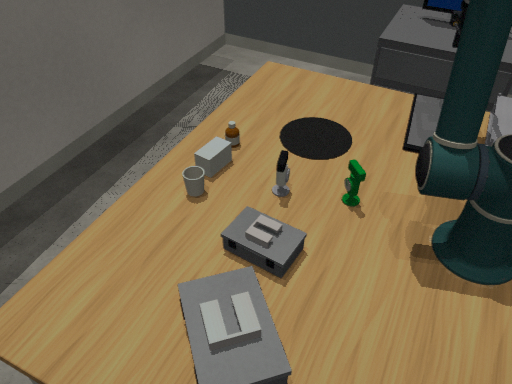

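The top view shows the right-size caddy at (221,213), the scale at (292,196), the mat at (381,198), the green decoy at (309,258), and the larger box at (136,230). The side view agrees: caddy (264,240), scale (282,172).

```bash
python3 - <<'E'
from h import *
def L(f): z=np.load('pics/'+f+'.npz'); return z['p'].astype(int),z['d']
for n,f in(('top','t0.png'),('side','s0.png')):
    p,d=L(f); P=cloud(n,d); ok=d>0; br=p.sum(2)
    print(n)
    def roi(x0,x1,y0,y1):
        m=np.zeros(d.shape,bool); m[y0:y1,x0:x1]=1; return m&ok
    R=roi(190,252,175,252) if n=='top' else roi(215,312,200,280)
    lid=R&(abs(P[...,2]-.06)<.008); 
    rail=R&(abs(P[...,2]-.079)<.006)
    for nm,m in(('lid',R&(P[...,2]>.05)),('rail',rail)):
        q=P[m]; r=cv2.minAreaRect(q[:,:2].astype(np.float32)); print(nm,m.sum(),r,np.median(q[:,2]), 'median lid z',np.median(P[lid][:,2]))
    R=roi(270,312,180,215) if n=='top' else roi(265,300,145,205)
    g=R&(P[...,2]>.085); q=P[g]
    print('grip/all>85mm',len(q),cv2.minAreaRect(q[:,:2].astype(np.float32)),q.max(0),q.min(0))
    g=R&(br<110)&(P[...,2]>.07); q=P[g]; print('black',len(q),cv2.minAreaRect(q[:,:2].astype(np.float32)),q.mean(0),q[:,2].max())
    g=R&(P[...,2]>.002)&(P[...,2]<.012);q=P[g]; 
    if len(q)>3: print('foot',len(q),cv2.minEnclosingCircle(q[:,:2].astype(np.float32)))
    g=(br<90)&ok&(abs(P[...,2]-.004)<.01)&(roi(335,425,155,240) if n=='top' else roi(275,358,112,162)); q=P[g]
    print('mat',len(q),cv2.minEnclosingCircle(q[:,:2].astype(np.float32)),np.median(q[:,2]))
    for nm,b in (('carton',(275,315,112,145)),('bottle',(322,342,115,138)),('beaker',(245,267,118,145)),('green',(296,325,245,272))):
        if n=='top':
            q=P[roi(*b)&(P[...,2]>.02)];print(nm,q.min(0),q.max(0))
    s=cv2.resize(p[...,::-1].astype(np.uint8)[ (165,260)[0]:260,185:325] if n=='top' else p[...,::-1].astype(np.uint8)[140:280,215:325],None,fx=4,fy=4,interpolation=2)
    cv2.imwrite('pics/c_%s.png'%n,s)
a=cv2.imread('pics/c_top.png');b=cv2.imread('pics/c_side.png')
h=max(a.shape[0],b.shape[0]);c=np.zeros((h,a.shape[1]+b.shape[1],3),np.uint8);c[:a.shape[0],:a.shape[1]]=a;c[:b.shape[0],a.shape[1]:]=b
cv2.imwrite('pics/c.png',cv2.resize(c,None,fx=.79,fy=.79))
E
```

```text
top
lid 2082 ((0.4886769652366638, 0.24339544773101807), (0.12331610172986984, 0.18090014159679413), 83.9234848022461) 0.06074482713902751 median lid z 0.05996854525758355
rail 331 ((0.4885212182998657, 0.2433122843503952), (0.07265051454305649, 0.06416317075490952), 83.69569396972656) 0.07892858437119243 median lid z 0.05996854525758355
grip/all>85mm 187 ((0.5395891666412354, 0.017049018293619156), (0.03356385976076126, 0.06582114100456238), 24.674758911132812) [0.55717453 0.0497454  0.13225369] [ 0.52170637 -0.01593118  0.08513392]
black 104 ((0.5377551913261414, 0.019230470061302185), (0.017520125955343246, 0.05905996635556221), 12.843453407287598) [0.537629   0.01954041 0.12647616] 0.13225368746114996
foot 337 ((0.546586811542511, 0.014601915143430233), 0.08696671575307846)
mat 3923 ((0.5466747283935547, -0.28666770458221436), 0.12060443311929703) 0.003834669425082593
carton [ 0.74010017 -0.05402921  0.02022409] [0.81252785 0.06187347 0.07864708]
bottle [ 0.75644937 -0.14616978  0.02146156] [ 0.80493702 -0.09969244  0.08945087]
beaker [0.73357292 0.10126727 0.02013882] [0.7963132
[... 290 characters left out ...]
0.4821504056453705, 0.31793373823165894), (0.08495008200407028, 0.2302308827638626), 1.4495025873184204) 0.07903240731580707 median lid z 0.05822535410885987
grip/all>85mm 206 ((0.5435417294502258, 0.020999474450945854), (0.03099057450890541, 0.06732196360826492), 3.821564197540283) [0.5598594  0.05454845 0.12869869] [ 0.52651486 -0.01240649  0.08508802]
black 163 ((0.5412894487380981, 0.020924117416143417), (0.019181054085493088, 0.06819521635770798), 12.424705505371094) [0.53845425 0.02970141 0.11922554] 0.12869868740816204
foot 180 ((0.5641992688179016, -0.06463140994310379), 0.1464722603559494)
mat 1845 ((0.5446787476539612, -0.2869737446308136), 0.1253572255373001) 0.0022182225807449996
```

View pics/c.png

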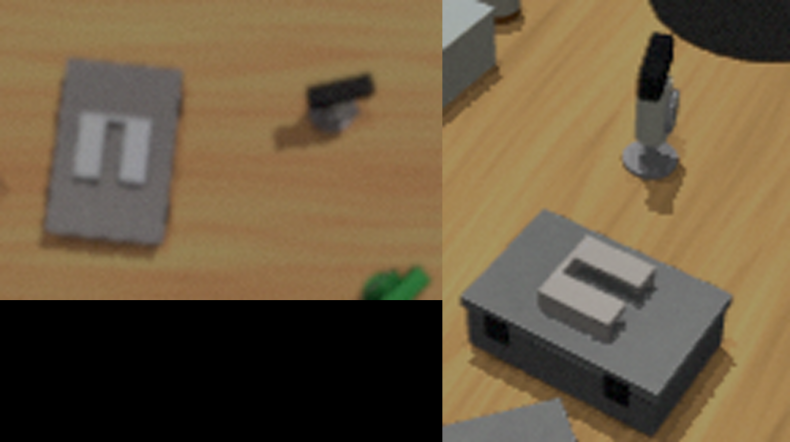

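Request:
servo_tool(slide=[[343, 665, -30], [343, 665, -30], [343, 665, -30], [343, 665, -30], [343, 665, -30], [343, 665, -30], [343, 665, -30], [343, 665, -30], [343, 665, -30], [343, 665, -30], [343, 665, -30], [343, 665, -30], [343, 665, -30], [343, 665, -30], [343, 665, -30], [343, 665, -30], [343, 665, -30], [343, 665, -30], [343, 665, -30]], rotation=[[0, 0, 86], [0, 0, 86], [0, 0, 86], [0, 0, 86], [0, 0, 86], [0, 0, 86], [0, 0, 86], [0, 0, 86], [0, 0, 86], [0, 0, 86], [0, 0, 86], [0, 0, 86], [0, 0, 86], [0, 0, 86], [0, 0, 86], [0, 0, 86], [0, 0, 86], [0, 0, 86], [0, 0, 86]], jaw=0)

```text
clock: 2.0
position: [0.5398, 0.0182, 0.2086]
tool_rot: [0.623, 0.782, -0.0, -0.0]
contact_force: [0.6, 0.9, 0.4]
width: 0.088
finger_force: 0.0
```

Request:
servo_tool(slide=[[0, 1, -30], [0, 1, -60], [0, 1, -85], [0, 1, -100], [0, 1, -107], [0, 1, -107]], rotation=[[0, 0, 0], [0, 0, 0], [0, 0, 0], [0, 0, 0], [0, 0, 0], [0, 0, 0]])

```text
clock: 2.6
position: [0.5399, 0.0199, 0.1012]
tool_rot: [0.623, 0.782, -0.0, -0.001]
contact_force: [0.1, 0.2, 0.4]
width: 0.0877
finger_force: 0.0
```

Request:
servo_tool(slide=[[0, 0, 0], [0, 0, 0], [0, 0, 0], [0, 0, 0], [0, 0, 0], [0, 0, 0], [0, 0, 0], [0, 0, 0], [0, 0, 0], [0, 0, 0]], rotation=[[0, 0, 0], [0, 0, 0], [0, 0, 0], [0, 0, 0], [0, 0, 0], [0, 0, 0], [0, 0, 0], [0, 0, 0], [0, 0, 0], [0, 0, 0]], jaw=1, grip_force=40)

```text
clock: 3.6
position: [0.5405, 0.0205, 0.1017]
tool_rot: [0.622, 0.783, 0.0, 0.0]
contact_force: [1.2, 0.7, -0.3]
width: 0.0215
finger_force: 39.9
```

Request:
servo_tool(slide=[[0, 0, 10], [0, 0, 35], [0, 0, 65], [0, 0, 90], [-20, 40, 90], [-40, 80, 90], [-60, 120, 90], [-80, 160, 90], [-100, 200, 90], [-113, 229, 90], [-113, 229, 90], [-113, 229, 90], [-113, 229, 90], [-113, 229, 90]], rotation=[[0, 0, 0], [0, 0, 0], [0, 0, 0], [0, 0, 0], [0, 0, -4], [0, 0, -8], [0, 0, -12], [0, 0, -16], [0, 0, -19], [0, 0, -19], [0, 0, -19], [0, 0, -19], [0, 0, -19], [0, 0, -19]])

```text
clock: 5.0
position: [0.4279, 0.2484, 0.1917]
tool_rot: [0.744, 0.669, -0.0, 0.0]
contact_force: [-0.4, -0.2, -2.6]
width: 0.0221
finger_force: 39.9
```

```bash
python3 - <<'E'
from h import *
a,_=snap('top','t1.png'); b,_=snap('side','s1.png')
s=cv2.resize(b[130:290,205:345,::-1],None,fx=3.5,fy=3.5,interpolation=2)
t=cv2.resize(a[165:285,180:260,::-1],None,fx=3.5,fy=3.5,interpolation=2)
c=np.zeros((s.shape[0],s.shape[1]+t.shape[1],3),np.uint8);c[:,:s.shape[1]]=s;c[:t.shape[0],s.shape[1]:]=t
cv2.imwrite('pics/c1.png',c);print(c.shape,get_state()['position'],get_state()['contact_force'],get_state()['wrist_torque'])
E
```

```text
(560, 770, 3) [0.4278779  0.24854093 0.19167268] [-0.06819848  0.37508183 -2.11546848] [ 0.0204315  -0.14741852  0.01353623]
```

View pics/c1.png

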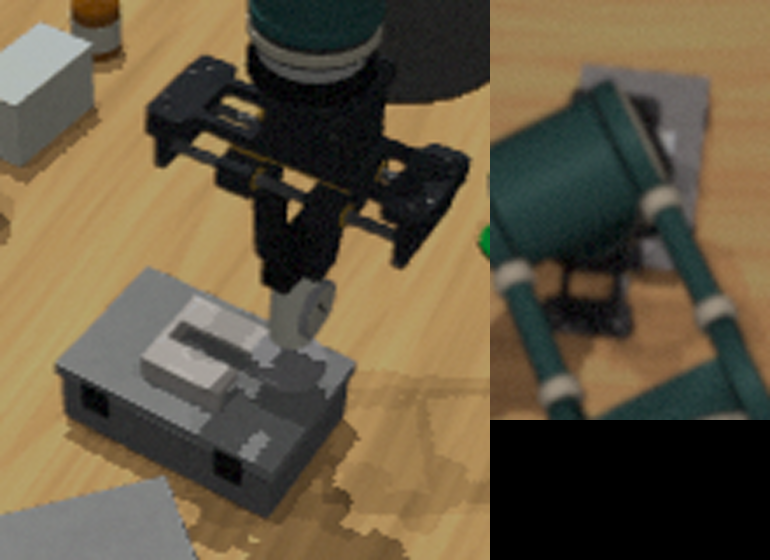

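The held scale's housing is at crop (303,310), with the foot disc hovering over the bare lid at about (298,370), in front of the mouth and roughly in line with the slot.

```bash
python3 - <<'E'
from h import *
z=np.load('pics/s1.png.npz');d=z['d'];P=cloud('side',d)
v,u=np.mgrid[:384,:512]
R=(d>0)&(u>260)&(u<315)&(v>215)&(v<250)
q=P[R&(P[...,2]>.079)&(P[...,2]<.1)]
h=P[(d>0)&(u>270)&(u<305)&(v>205)&(v<232)&(P[...,2]>.115)&(P[...,2]<.17)]
print('foot',len(q),q.mean(0),np.median(q[:,2]),cv2.minEnclosingCircle(q[:,:2].astype(np.float32)),cv2.minAreaRect(q[:,:2].astype(np.float32)))
print('housing min/max',h.min(0),h.max(0))
z=np.load('pics/s0.png.npz');d=z['d'];P=cloud('side',d)
R=(d>0)&(P[...,0]>.38)&(P[...,0]<.6)&(P[...,1]>.16)&(P[...,1]<.33)
for nm,lo,hi in(('lid',.054,.09),('rail',.074,.09)):
    q=P[R&(P[...,2]>lo)&(P[...,2]<hi)]
    print(nm,len(q),cv2.minAreaRect(q[:,:2].astype(np.float32)),np.median(q[:,2]))
E
```

```text
foot 281 [0.43418079 0.24894936 0.09145738] 0.09308344107239408 ((0.4573499262332916, 0.23396983742713928), 0.057201143354177475) ((0.45914408564567566, 0.24901552498340607), (0.06516662240028381, 0.11244247853755951), 82.42891693115234)
housing min/max [0.40528503 0.23006473 0.11924929] [0.44296886 0.26809457 0.16995026]
lid 2666 ((0.4905552566051483, 0.2437216192483902), (0.12630099058151245, 0.18178041279315948), 84.78924560546875) 0.058801898482283954
rail 460 ((0.4907100796699524, 0.24398216605186462), (0.07507234066724777, 0.06554596871137619), 83.73670959472656) 0.07720003888056559
```

```bash
python3 - <<'E'
from h import *
z=np.load('pics/s1.png.npz');d=z['d'];P=cloud('side',d)
R=(d>0)&(abs(P[...,0]-.43)<.045)&(abs(P[...,1]-.25)<.04)
for lo,hi in((.086,.1),(.089,.099)):
    m=R&(P[...,2]>lo)&(P[...,2]<hi); q=P[m]
    vv,uu=np.nonzero(m);print(len(q),cv2.minEnclosingCircle(q[:,:2].astype(np.float32)),cv2.minAreaRect(q[:,:2].astype(np.float32)),np.median(q[:,2]),uu.min(),uu.max(),vv.min(),vv.max())
q=P[R&(P[...,2]>.12)&(P[...,2]<.135)];print('housing',q.min(0),q.max(0))
E
```

```text
241 ((0.4275383949279785, 0.24630619585514069), 0.026802172884345055) ((0.42723631858825684, 0.25003620982170105), (0.05049976333975792, 0.046166639775037766), 20.110816955566406) 0.09349628786580888 276 297 226 241
236 ((0.4275383949279785, 0.24630619585514069), 0.026802172884345055) ((0.42723631858825684, 0.25003620982170105), (0.05049976333975792, 0.046166639775037766), 20.110816955566406) 0.0934992043514703 276 297 226 241
housing [0.41299348 0.24910037 0.12023686] [0.44296886 0.26220306 0.13384425]
```

Request:
servo_tool(slide=[[0, 2.5, -6], [0, 2.5, -12], [0, 2.5, -18], [0, 2.5, -23], [0, 2.5, -26], [0, 2.5, -28], [0, 2.5, -28], [0, 2.5, -28]], rotation=[[0, 0, 0], [0, 0, 0], [0, 0, 0], [0, 0, 0], [0, 0, 0], [0, 0, 0], [0, 0, 0], [0, 0, 0]])

```text
clock: 5.9
position: [0.4275, 0.2521, 0.1639]
tool_rot: [0.743, 0.669, 0.0, 0.0]
contact_force: [-0.6, 0.1, -1.5]
width: 0.0214
finger_force: 39.9
```

```bash
python3 - <<'E'
from h import *
s=get_state();print(s['position'],s['contact_force'])
a,d=snap('side','s2.png');P=cloud('side',d)
R=(d>0)&(abs(P[...,0]-.43)<.045)&(abs(P[...,1]-.25)<.04)
q=P[R&(P[...,2]>.0622)&(P[...,2]<.073)]; print(len(q),np.median(q[:,2]),cv2.minEnclosingCircle(q[:,:2].astype(np.float32)))
cv2.imwrite('pics/c2.png',cv2.resize(a[190:290,205:325,::-1],None,fx=5,fy=5,interpolation=2))
E
```

```text
[0.42752912 0.25212467 0.16386668] [-0.60064524  0.11170281 -1.514448  ]
255 0.06581567436520441 ((0.44248703122138977, 0.2551797032356262), 0.04131383076310158)
```

View pics/c2.png

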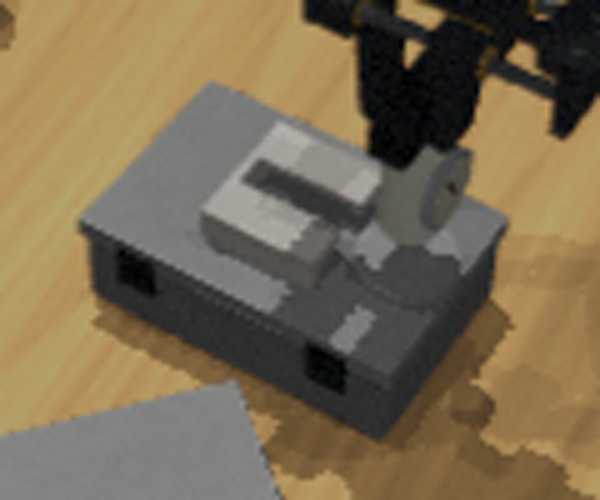

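Request:
servo_tool(slide=[[0, 0, -1], [4, -0.4, -1], [9, -1, -1], [14, -1.5, -1], [19, -2, -1], [24, -2.6, -1], [29, -3.1, -1], [34, -3.6, -1], [38, -4.1, -1], [40, -4.3, -1], [40, -4.3, -1]], rotation=[[0, 0, 0], [0, 0, 0], [0, 0, 0], [0, 0, 0], [0, 0, 0], [0, 0, 0], [0, 0, 0], [0, 0, 0], [0, 0, 0], [0, 0, 0], [0, 0, 0]])

```text
clock: 7.05
position: [0.4677, 0.2477, 0.1627]
tool_rot: [0.743, 0.669, -0.0, -0.0]
contact_force: [0.4, 0.2, -2.0]
width: 0.0215
finger_force: 39.9
```

Request:
servo_tool(slide=[[5, -0.5, 0], [10, -1, 0], [14, -1.5, 0], [17, -1.8, 0], [19, -2, 0], [20, -2.1, 0], [20, -2.1, 0]], rotation=[[0, 0, 0], [0, 0, 0], [0, 0, 0], [0, 0, 0], [0, 0, 0], [0, 0, 0], [0, 0, 0]])

```text
clock: 7.75
position: [0.4875, 0.2456, 0.1627]
tool_rot: [0.743, 0.669, -0.0, -0.0]
contact_force: [0.9, 0.2, -1.7]
width: 0.0214
finger_force: 39.9
```

Request:
servo_tool(slide=[[1, -0.1, 0], [2, -0.2, 0], [3, -0.3, 0], [4, -0.4, 0], [4, -0.4, 0]], rotation=[[0, 0, 0], [0, 0, 0], [0, 0, 0], [0, 0, 0], [0, 0, 0]])

```text
clock: 8.25
position: [0.4913, 0.2452, 0.1627]
tool_rot: [0.743, 0.669, -0.0, -0.0]
contact_force: [-0.9, -0.4, -1.9]
width: 0.0213
finger_force: 39.9
```

Request:
servo_tool(slide=[[1, -0.1, 0], [2, -0.2, 0], [3, -0.3, 0], [3, -0.3, 0]], rotation=[[0, 0, 0], [0, 0, 0], [0, 0, 0], [0, 0, 0]])

```text
clock: 8.65
position: [0.4941, 0.2449, 0.1625]
tool_rot: [0.743, 0.669, -0.0, -0.0]
contact_force: [-3.2, 0.0, -0.8]
width: 0.0217
finger_force: 39.9
```

```bash
python3 - <<'E'
from h import *
s=get_state();print(s['position'],s['contact_force'])
a,d=snap('side','s3.png')
p=np.load('pics/s2.png.npz')['p']
# caddy shift between pictures: phase correlation on its lower-left side
w=(slice(225,282),slice(218,270))
g=lambda im:cv2.cvtColor(im,cv2.COLOR_RGB2GRAY)[w].astype(np.float32)
print('px shift',cv2.phaseCorrelate(g(p),g(a),cv2.createHanningWindow((52,57),cv2.CV_32F)))
cv2.imwrite('pics/c3.png',cv2.resize(a[190:290,205:325,::-1],None,fx=5,fy=5,interpolation=2))
E
```

```text
[0.49406715 0.24488238 0.16251902] [-3.21038786  0.0176671  -0.79192914]
px shift ((-0.45092633281890926, 0.025338970540346395), 0.5991121939670893)
```

View pics/c3.png

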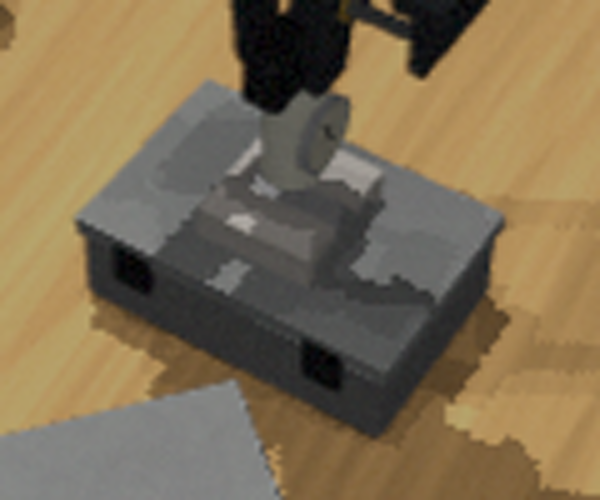

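Request:
servo_tool(slide=[[0, 0, 1], [0, 0, 3], [0, 0, 5], [0, 0, 7], [0, 0, 9], [0, 0, 11], [0, 0, 13], [0, 0, 15], [0, 0, 17], [0, 0, 19], [0, 0, 21], [0, 0, 23], [0, 0, 25], [0, 0, 27], [0, 0, 28], [0, 0, 28]], rotation=[[0, 0, 0], [0, 0, 0], [0, 0, 0], [0, 0, 0], [0, 0, 0], [0, 0, 0], [0, 0, 0], [0, 0, 0], [0, 0, 0], [0, 0, 0], [0, 0, 0], [0, 0, 0], [0, 0, 0], [0, 0, 0], [0, 0, 0], [0, 0, 0]])

```text
clock: 10.3
position: [0.4946, 0.2449, 0.1909]
tool_rot: [0.743, 0.669, 0.0, 0.0]
contact_force: [-1.3, -0.3, -4.2]
width: 0.0216
finger_force: 39.9
```

```bash
cat > m.py <<'E'
from h import *
import sys
def lidz(f):
    # plane fit of the lid from the side camera
    z=np.load('pics/'+f+'.npz');d=z['d'];P=cloud('side',d);c=eval(sys.argv[2]) if len(sys.argv)>2 else (.49,.244)
    p=z['p'].astype(int); gray=(p.max(2)-p.min(2)<25)
    R=(d>0)&gray&(abs(P[...,0]-c[0])<.085)&(abs(P[...,1]-c[1])<.055)&(P[...,2]>.05)&(P[...,2]<.115)
    q=P[R]
    if len(q)<50: return len(q)
    h,e=np.histogram(q[:,2],np.arange(.05,.116,.002));k=e[np.argmax(h)]+.001
    q=q[abs(q[:,2]-k)<.006]
    A=np.c_[q[:,0]-c[0],q[:,1]-c[1],np.ones(len(q))];s=np.linalg.lstsq(A,q[:,2],rcond=None)[0]
    return 'n',len(q),'mode',k,'plane z',s[2].round(4),'tilt deg',np.degrees(s[:2]).round(2)
if __name__=='__main__':
    f=sys.argv[1]; F=np.mean([get_state()['contact_force']],0)
    snap('side',f); s=get_state(); print(s['clock'],s['position'],F,s['contact_force'],s['wrist_torque'])
    print('ref',lidz('s0.png')); print('now',lidz(f))
E
python3 m.py s4.png
```

```text
10.35 [0.49454665 0.24492989 0.19079679] [-1.34959542 -0.25181632 -4.22635518] [-0.33314424 -0.3740988  -5.36516854] [-0.00786539  0.20989366 -0.01724104]
ref ('n', 1686, 'mode', np.float64(0.05900000000000001), 'plane z', np.float64(0.0584), 'tilt deg', array([ 0.02, -0.09]))
now ('n', 1578, 'mode', np.float64(0.05900000000000001), 'plane z', np.float64(0.0584), 'tilt deg', array([0.01, 0.01]))
```

Request:
servo_tool(slide=[[0, 0, 2], [0, 0, 4], [0, 0, 6], [0, 0, 8], [0, 0, 10], [0, 0, 12], [0, 0, 14], [0, 0, 16], [0, 0, 18], [0, 0, 19], [0, 0, 20], [0, 0, 20], [0, 0, 20]], rotation=[[0, 0, 0], [0, 0, 0], [0, 0, 0], [0, 0, 0], [0, 0, 0], [0, 0, 0], [0, 0, 0], [0, 0, 0], [0, 0, 0], [0, 0, 0], [0, 0, 0], [0, 0, 0], [0, 0, 0]])

```text
clock: 11.65
position: [0.4944, 0.2449, 0.2107]
tool_rot: [0.743, 0.669, -0.0, 0.0]
contact_force: [0.4, -0.5, -6.7]
width: 0.0213
finger_force: 39.9
```

```bash
python3 m.py s5.png
```

```text
11.7 [0.49441873 0.24489347 0.21062336] [ 0.36735632 -0.54984897 -6.65224597] [-0.21874108  0.66575239 -5.63610229] [-0.00219991 -0.08133416  0.03997754]
ref ('n', 1686, 'mode', np.float64(0.05900000000000001), 'plane z', np.float64(0.0584), 'tilt deg', array([ 0.02, -0.09]))
now ('n', 1596, 'mode', np.float64(0.05900000000000001), 'plane z', np.float64(0.0593), 'tilt deg', array([ 0.55, -0.28]))
```

Request:
servo_tool(slide=[[0, 0, 1], [0, 0, 2], [0, 0, 3], [0, 0, 4], [0, 0, 5], [0, 0, 6], [0, 0, 7], [0, 0, 8], [0, 0, 8], [0, 0, 8]], rotation=[[0, 0, 0], [0, 0, 0], [0, 0, 0], [0, 0, 0], [0, 0, 0], [0, 0, 0], [0, 0, 0], [0, 0, 0], [0, 0, 0], [0, 0, 0]])

```text
clock: 12.7
position: [0.4944, 0.2449, 0.2188]
tool_rot: [0.743, 0.669, 0.0, 0.0]
contact_force: [0.3, 0.4, -6.0]
width: 0.0218
finger_force: 39.9
```

```bash
python3 m.py s6.png
```

```text
12.75 [0.49437434 0.2449041  0.21867766] [ 0.28965437  0.43793243 -6.01844646] [-0.68566461  0.53512816 -6.27328253] [ 0.03616254 -0.12754412  0.02513562]
ref ('n', 1686, 'mode', np.float64(0.05900000000000001), 'plane z', np.float64(0.0584), 'tilt deg', array([ 0.02, -0.09]))
now ('n', 1605, 'mode', np.float64(0.06500000000000002), 'plane z', np.float64(0.0651), 'tilt deg', array([ 0.55, -0.33]))
```

Request:
servo_tool(slide=[[0, 0, 1], [0, 0, 2], [0, 0, 3], [0, 0, 4], [0, 0, 5], [0, 0, 6], [0, 0, 7], [0, 0, 7.6], [0, 0, 8], [0, 0, 8], [0, 0, 8], [0, 0, 8], [0, 0, 8]], rotation=[[0, 0, 0], [0, 0, 0], [0, 0, 0], [0, 0, 0], [0, 0, 0], [0, 0, 0], [0, 0, 0], [0, 0, 0], [0, 0, 0], [0, 0, 0], [0, 0, 0], [0, 0, 0], [0, 0, 0]])

```text
clock: 14.05
position: [0.4944, 0.2449, 0.2266]
tool_rot: [0.743, 0.669, -0.0, -0.0]
contact_force: [0.7, -1.2, -6.6]
width: 0.0216
finger_force: 39.9
```

```bash
python3 m.py s7.png
```

```text
14.1 [0.49437115 0.24489383 0.22662586] [ 0.69894165 -1.15488325 -6.64227322] [ 0.1331016   0.43425034 -6.072181  ] [-0.06276918 -0.04502635 -0.0343513 ]
ref ('n', 1686, 'mode', np.float64(0.05900000000000001), 'plane z', np.float64(0.0584), 'tilt deg', array([ 0.02, -0.09]))
now ('n', 1601, 'mode', np.float64(0.07300000000000002), 'plane z', np.float64(0.0729), 'tilt deg', array([ 0.56, -0.25]))
```

Request:
servo_tool(slide=[[0, 0, 0], [0, 0, 0], [0, 0, 0], [0, 0, 0], [0, 0, 0], [0, 0, 0], [0, 0, 0], [0, 0, 0], [0, 0, 0], [0, 0, 0], [0, 0, 0], [0, 0, 0], [0, 0, 0], [0, 0, 0], [0, 0, 0], [0, 0, 0], [0, 0, 0], [0, 0, 0], [0, 0, 0], [0, 0, 0]], rotation=[[0, 0, 0], [0, 0, 0], [0, 0, 0], [0, 0, 0], [0, 0, 0], [0, 0, 0], [0, 0, 0], [0, 0, 0], [0, 0, 0], [0, 0, 0], [0, 0, 0], [0, 0, 0], [0, 0, 0], [0, 0, 0], [0, 0, 0], [0, 0, 0], [0, 0, 0], [0, 0, 0], [0, 0, 0], [0, 0, 0]])

```text
clock: 16.1
position: [0.4944, 0.2449, 0.2267]
tool_rot: [0.743, 0.669, 0.0, -0.0]
contact_force: [-0.7, -0.5, -5.5]
width: 0.0214
finger_force: 39.9
```

```bash
python3 m.py s8.png; python3 - <<'E'
import cv2
a=cv2.imread('pics/s8.png');cv2.imwrite('pics/c8.png',cv2.resize(a[180:290,205:325],None,fx=5,fy=5,interpolation=2))
E
```

```text
16.15 [0.49438481 0.24491219 0.2266943 ] [-0.65363819 -0.51579855 -5.52871053] [ 0.1946034  -0.25274036 -6.29790828] [ 0.00401221 -0.0460697   0.04080593]
ref ('n', 1686, 'mode', np.float64(0.05900000000000001), 'plane z', np.float64(0.0584), 'tilt deg', array([ 0.02, -0.09]))
now ('n', 1615, 'mode', np.float64(0.07300000000000002), 'plane z', np.float64(0.0729), 'tilt deg', array([ 0.5 , -0.33]))
```

View pics/c8.png

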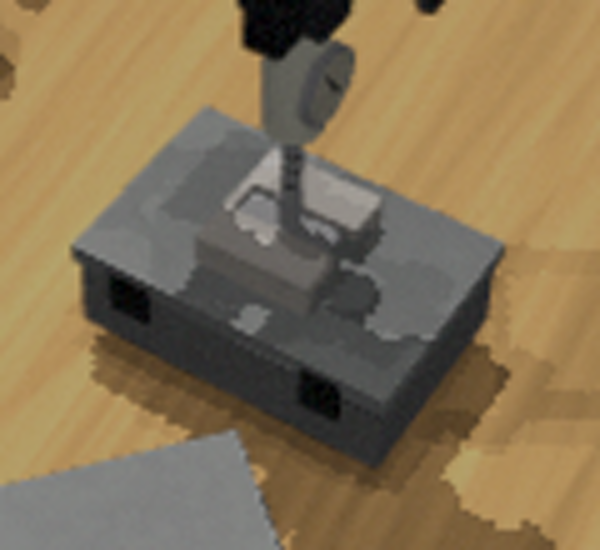

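Request:
servo_tool(slide=[[0, -0.3, 0], [0.2, -2, 0], [0.6, -6.3, 0.3], [1.4, -13.5, 0.6], [2.4, -24, 1], [3.7, -37, 1.7], [5.3, -53, 2.4], [7.1, -70, 3.2], [9, -88.5, 4], [10.8, -107, 4.8], [12.5, -124, 5.6], [14.1, -140, 6.3], [15.5, -153, 6.9], [16.5, -163.5, 7.4], [17.3, -170.7, 7.7], [17.7, -175, 7.9], [17.9, -176.7, 8], [17.9, -177, 8]], rotation=[[0, 0, 0], [0, 0, 0], [0, 0, 0], [0, 0, 0], [0, 0, 0], [0, 0, 0], [0, 0, 0], [0, 0, 0], [0, 0, 0], [0, 0, 0], [0, 0, 0], [0, 0, 0], [0, 0, 0], [0, 0, 0], [0, 0, 0], [0, 0, 0], [0, 0, 0], [0, 0, 0]])

```text
clock: 17.95
position: [0.5123, 0.0681, 0.2347]
tool_rot: [0.743, 0.669, 0.0, -0.0]
contact_force: [0.5, 0.6, -6.6]
width: 0.0217
finger_force: 39.9
```

Request:
servo_tool(slide=[[0, -0.3, 0], [0.2, -2, 0], [0.6, -6.3, 0], [1.4, -13.5, 0], [2.4, -24, 0], [3.7, -37, 0], [5.3, -53, 0], [7.1, -70, 0], [9, -88.5, 0], [10.8, -107, 0], [12.5, -124, 0], [14.1, -140, 0], [15.5, -153, 0], [16.5, -163.5, 0], [17.3, -170.7, 0], [17.7, -175, 0], [17.9, -176.7, 0], [17.9, -177, 0]], rotation=[[0, 0, 0], [0, 0, 0], [0, 0, 0], [0, 0, 0], [0, 0, 0], [0, 0, 0], [0, 0, 0], [0, 0, 0], [0, 0, 0], [0, 0, 0], [0, 0, 0], [0, 0, 0], [0, 0, 0], [0, 0, 0], [0, 0, 0], [0, 0, 0], [0, 0, 0], [0, 0, 0]])

```text
clock: 19.75
position: [0.5302, -0.1089, 0.2346]
tool_rot: [0.743, 0.669, 0.0, -0.0]
contact_force: [-0.2, 0.4, -6.2]
width: 0.0219
finger_force: 39.9
```

Request:
servo_tool(slide=[[0, -0.3, 0], [0.2, -2, 0], [0.6, -6.3, 0], [1.4, -13.5, 0], [2.4, -24, 0], [3.7, -37, 0], [5.3, -53, 0], [7.1, -70, 0], [9, -88.5, 0], [10.8, -107, 0], [12.5, -124, 0], [14.1, -140, 0], [15.5, -153, 0], [16.5, -163.5, 0], [17.3, -170.7, 0], [17.7, -175, 0], [17.9, -176.7, 0], [17.9, -177, 0], [17.9, -177, 0], [17.9, -177, 0]], rotation=[[0, 0, 0], [0, 0, 0], [0, 0, 0], [0, 0, 0], [0, 0, 0], [0, 0, 0], [0, 0, 0], [0, 0, 0], [0, 0, 0], [0, 0, 0], [0, 0, 0], [0, 0, 0], [0, 0, 0], [0, 0, 0], [0, 0, 0], [0, 0, 0], [0, 0, 0], [0, 0, 0], [0, 0, 0], [0, 0, 0]])

```text
clock: 21.75
position: [0.5481, -0.2856, 0.2347]
tool_rot: [0.743, 0.669, 0.0, -0.0]
contact_force: [-0.9, 0.1, -7.3]
width: 0.0216
finger_force: 39.9
```

```bash
python3 m.py s9.png "(.545,-.287)"; python3 - <<'E'
from h import *
a=cv2.imread('pics/s9.png');cv2.imwrite('pics/c9.png',cv2.resize(a[50:190,240:400],None,fx=4,fy=4,interpolation=2))
z=np.load('pics/s9.png.npz');d=z['d'];P=cloud('side',d);p=z['p'].astype(int)
R=(d>0)&(p.max(2)-p.min(2)<25)&(abs(P[...,0]-.545)<.12)&(abs(P[...,1]+.287)<.09)
for lo,hi in((.074,.088),(.092,.105)):
    q=P[R&(P[...,2]>lo)&(P[...,2]<hi)];print(len(q),cv2.minAreaRect(q[:,:2].astype(np.float32)))
E
```

```text
21.8 [ 0.54811952 -0.2856407   0.23475683] [-0.86093695  0.05881909 -7.25779399] [-0.60843296 -0.333379   -6.5405098 ] [ 0.02493141 -0.10248644  0.01114263]
ref 0
now ('n', 671, 'mode', np.float64(0.08100000000000003), 'plane z', np.float64(0.0807), 'tilt deg', array([ 0.45, -0.07]))
876 ((0.5478688478469849, -0.284149169921875), (0.12825818359851837, 0.18012230098247528), 83.29634094238281)
250 ((0.5482496619224548, -0.28518247604370117), (0.0787595584988594, 0.0649372786283493), 86.25727081298828)
```

View pics/c9.png

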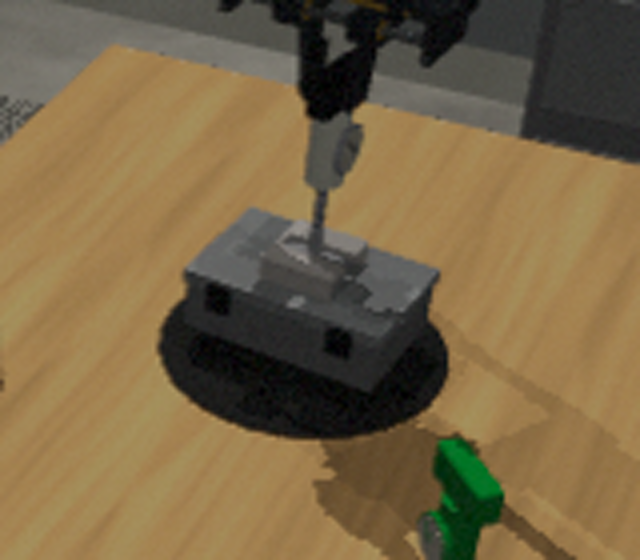

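Request:
servo_tool(slide=[[-0.5, -0.5, -0.5], [-1, -1, -1.5], [-1.5, -1.5, -3], [-2, -2, -4.5], [-2.5, -2.3, -6], [-2.5, -2.3, -7.5], [-2.5, -2.3, -9], [-2.5, -2.3, -10.5], [-2.5, -2.3, -12], [-2.5, -2.3, -13], [-2.5, -2.3, -14], [-2.5, -2.3, -15], [-2.5, -2.3, -16], [-2.5, -2.3, -17], [-2.5, -2.3, -18], [-2.5, -2.3, -19], [-2.5, -2.3, -20], [-2.5, -2.3, -21], [-2.5, -2.3, -22], [-2.5, -2.3, -23]], rotation=[[0, 0, 0], [0, 0, 0], [0, 0, 0], [0, 0, 0], [0, 0, 0], [0, 0, 0], [0, 0, 0], [0, 0, 0], [0, 0, 0], [0, 0, 0], [0, 0, 0], [0, 0, 0], [0, 0, 0], [0, 0, 0], [0, 0, 0], [0, 0, 0], [0, 0, 0], [0, 0, 0], [0, 0, 0], [0, 0, 0]])

```text
clock: 23.8
position: [0.5457, -0.2884, 0.2117]
tool_rot: [0.743, 0.669, 0.0, 0.0]
contact_force: [-0.7, -0.1, -6.9]
width: 0.0217
finger_force: 39.9
```

Request:
servo_tool(slide=[[0, 0, -2], [0, 0, -4], [0, 0, -6], [0, 0, -8], [0, 0, -10], [0, 0, -12], [0, 0, -14], [0, 0, -16], [0, 0, -18], [0, 0, -20], [0, 0, -22], [0, 0, -24], [0, 0, -26], [0, 0, -28], [0, 0, -30], [0, 0, -32], [0, 0, -33], [0, 0, -34], [0, 0, -34], [0, 0, -34]], rotation=[[0, 0, 0], [0, 0, 0], [0, 0, 0], [0, 0, 0], [0, 0, 0], [0, 0, 0], [0, 0, 0], [0, 0, 0], [0, 0, 0], [0, 0, 0], [0, 0, 0], [0, 0, 0], [0, 0, 0], [0, 0, 0], [0, 0, 0], [0, 0, 0], [0, 0, 0], [0, 0, 0], [0, 0, 0], [0, 0, 0]])

```text
clock: 25.8
position: [0.5455, -0.2883, 0.1777]
tool_rot: [0.743, 0.669, -0.0, -0.0]
contact_force: [-0.6, -0.4, -2.9]
width: 0.0215
finger_force: 39.9
```

```bash
python3 m.py s10.png "(.545,-.287)"; python3 - <<'E'
from h import *
z=np.load('pics/s10.png.npz');d=z['d'];P=cloud('side',d);p=z['p'].astype(int)
R=(d>0)&(p.max(2)-p.min(2)<25)&(abs(P[...,0]-.545)<.12)&(abs(P[...,1]+.287)<.09)
for lo,hi in((.056,.07),(.076,.087)):
    q=P[R&(P[...,2]>lo)&(P[...,2]<hi)];print(len(q),cv2.minAreaRect(q[:,:2].astype(np.float32)))
E
```

```text
25.85 [ 0.54553144 -0.28834071  0.17774336] [-0.6114065  -0.44670186 -2.91897554] [-0.24994208  0.43707342 -2.70807805] [ 0.03611108 -0.00165193 -0.01921367]
ref 0
now ('n', 668, 'mode', np.float64(0.06300000000000001), 'plane z', np.float64(0.0622), 'tilt deg', array([-0.05, -0.02]))
861 ((0.546534538269043, -0.28914645314216614), (0.12692521512508392, 0.18152037262916565), 83.3385009765625)
212 ((0.5460047721862793, -0.2879938781261444), (0.08121228218078613, 0.06444505602121353), 83.69419860839844)
```

Request:
servo_tool(slide=[[0, 0, -1.5], [0, 0, -3], [0, 0, -4.5], [0, 0, -6], [0, 0, -7.5], [0, 0, -8.5], [0, 0, -9.5], [0, 0, -10.5], [0, 0, -11], [0, 0, -11], [0, 0, -11]], rotation=[[0, 0, 0], [0, 0, 0], [0, 0, 0], [0, 0, 0], [0, 0, 0], [0, 0, 0], [0, 0, 0], [0, 0, 0], [0, 0, 0], [0, 0, 0], [0, 0, 0]])

```text
clock: 26.95
position: [0.5456, -0.2884, 0.1667]
tool_rot: [0.743, 0.669, -0.0, 0.0]
contact_force: [-0.2, -0.5, -2.4]
width: 0.0215
finger_force: 39.9
```

Request:
servo_tool(slide=[[0, 0, -0.5], [0, 0, -0.5], [0, 0, -0.5]], rotation=[[0, 0, 0], [0, 0, 0], [0, 0, 0]])

```text
clock: 27.25
position: [0.5456, -0.2884, 0.1662]
tool_rot: [0.743, 0.669, -0.0, 0.0]
contact_force: [0.8, -0.7, -3.1]
width: 0.0217
finger_force: 39.9
```

Request:
servo_tool(slide=[[0, 0, -0.5], [0, 0, -0.5], [0, 0, -0.5]], rotation=[[0, 0, 0], [0, 0, 0], [0, 0, 0]])

```text
clock: 27.55
position: [0.5456, -0.2884, 0.1657]
tool_rot: [0.743, 0.669, 0.0, 0.0]
contact_force: [-0.1, -0.3, -2.1]
width: 0.0218
finger_force: 39.9
```

Request:
servo_tool(slide=[[0, 0, -0.4], [0, 0, -0.4], [0, 0, -0.4]], rotation=[[0, 0, 0], [0, 0, 0], [0, 0, 0]])

```text
clock: 27.85
position: [0.5457, -0.2885, 0.1656]
tool_rot: [0.743, 0.669, 0.0, 0.0]
contact_force: [-1.0, -0.9, 0.4]
width: 0.0215
finger_force: 39.9
```

Request:
servo_tool(slide=[[0, 0, -0.3], [0, 0, -0.3], [0, 0, -0.3]], rotation=[[0, 0, 0], [0, 0, 0], [0, 0, 0]])

```text
clock: 28.15
position: [0.5458, -0.2885, 0.1654]
tool_rot: [0.743, 0.669, 0.0, 0.0]
contact_force: [-0.6, 0.3, 0.2]
width: 0.0214
finger_force: 39.9
```

Request:
servo_tool(slide=[[0, 0, 0], [0, 0, 0], [0, 0, 0], [0, 0, 0], [0, 0, 0], [0, 0, 0], [0, 0, 0], [0, 0, 0], [0, 0, 0], [0, 0, 0]], rotation=[[0, 0, 0], [0, 0, 0], [0, 0, 0], [0, 0, 0], [0, 0, 0], [0, 0, 0], [0, 0, 0], [0, 0, 0], [0, 0, 0], [0, 0, 0]], jaw=0)

```text
clock: 29.15
position: [0.5456, -0.2884, 0.165]
tool_rot: [0.743, 0.669, 0.0, 0.0]
contact_force: [-0.0, -0.5, -0.7]
width: 0.0882
finger_force: 0.0
```

Request:
servo_tool(slide=[[0, 0, 5], [0, 0, 20], [0, 0, 45], [0, 0, 75], [0, 0, 105], [0, 0, 130], [0, 0, 140], [0, 0, 140], [0, 0, 140]], rotation=[[0, 0, 0], [0, 0, 0], [0, 0, 0], [0, 0, 0], [0, 0, 0], [0, 0, 0], [0, 0, 0], [0, 0, 0], [0, 0, 0]])

```text
clock: 30.05
position: [0.5453, -0.2882, 0.3043]
tool_rot: [0.743, 0.669, -0.0, -0.0]
contact_force: [-0.3, 0.5, -0.8]
width: 0.0879
finger_force: 0.0
```

```bash
python3 m.py s11.png "(.545,-.287)"; python3 - <<'E'
from h import *
a=cv2.imread('pics/s11.png');cv2.imwrite('pics/c11.png',cv2.resize(a[50:190,240:400],None,fx=4,fy=4,interpolation=2))
E
```

```text
30.1 [ 0.54489579 -0.28797802  0.30342116] [-0.32956605  0.5425915  -0.80044391] [-0.47664618  0.79781652 -0.04589606] [-0.01179543 -0.11465994 -0.0079117 ]
ref 0
now ('n', 686, 'mode', np.float64(0.06300000000000001), 'plane z', np.float64(0.0623), 'tilt deg', array([-0.03, -0.07]))
```

View pics/c11.png

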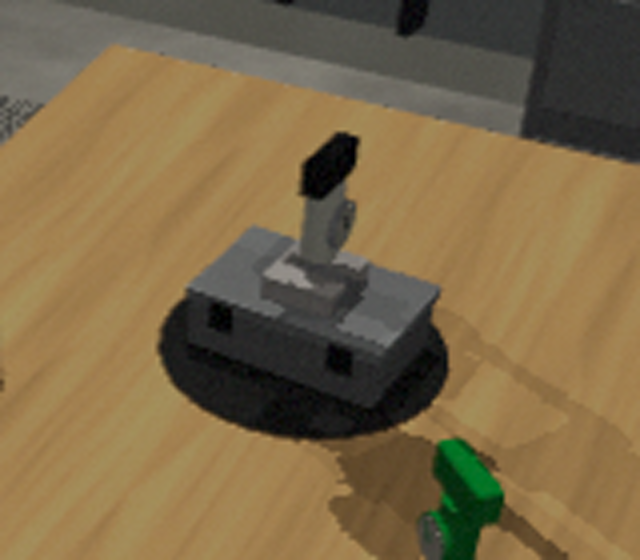

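The caddy stands level and central on the mat (crop (315,340)), and the scale is upright in its bracket (325,200). The gripper is clear of both.

```bash
python3 -c "
from plant import *
print(sign_off())"
```

```text
the job is handed in; nothing more can be done
None
```

The job is handed in: the caddy hung about 14.5 mm clear and within about 0.6° of level for 2 s, and now stands within about 3 mm of the mat's centre, with the scale released and upright in its bracket, after about 30 s.

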